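Fetch a stock box from the packed browsing rack

TASK

Fetch the plywood stock box that has the finger slot in its top from the packed row: tip it out by its top until it leans by itself on the rack's front rail, let go, then take a firm hold of it, lift it out and stand it gently upright inside the low aluminium job tray, flat on the tray's floor. Leave the other boxes standing in the rack and do not disturb the jar, the mug or the paper roll.

Things in the scene. Friction and masses are not known exactly. Their poses are not given: they have to be found in the camera images.
- slotbox_centre (a point): centre, 75 mm above the underside, of the box to fetch: plywood, 62 mm deep (x), 48 mm wide (y), 150 mm tall (z), the only box of the row with a finger slot in its top. x points from its front to its back, into the rack, away from the robot; y along the row; z up. Sides plain and solid. 0.3 to 0.55 kg, centre of mass at the centre; tipped about its front lower edge it balances at 0.4 rad.
- slotbox: the same box, origin at the centre of its underside, same axes. Its slot is a blind pocket open at the top, 14 mm deep, 44 mm long (x from -23 to +21 mm), 38 mm wide (y, centred), with a front wall 8 mm thick: closed fingertips fit in and can hook that wall to pull the top outward.
- box_a_centre (a point): a closed plywood box, 62 mm deep, 48 mm wide, 150 mm tall, of the same row, with a plain flat top; stays where it is. The point is its centre, 75 mm above its underside; axes as slotbox_centre. 0.4 kg.
- box_b_centre (a point): a closed plywood box, 62 mm deep, 48 mm wide, 150 mm tall, of the same row, with a plain flat top; stays where it is. The point is its centre, 75 mm above its underside; axes as slotbox_centre. 0.4 kg.
- box_c_centre (a point): a closed plywood box, 62 mm deep, 48 mm wide, 150 mm tall, of the same row, with a plain flat top; stays where it is. The point is its centre, 75 mm above its underside; axes as slotbox_centre. 0.4 kg.
- box_d_centre (a point): a closed plywood box, 62 mm deep, 48 mm wide, 150 mm tall, of the same row, with a plain flat top; stays where it is. The point is its centre, 75 mm above its underside; axes as slotbox_centre. 0.4 kg.
- rack: fixed plywood rack of five boxes packed side by side along its y, about 1.5 mm apart. Origin at table level, mid-row, in the plane of the boxes' fronts; x to its back, axes as the boxes. Floor 12 mm thick; a 6 mm toe lip holds the boxes' feet. Cheeks 10 mm thick, 249 mm apart, 90 mm tall, x -64 to 86 mm; rear posts 190 mm tall at x 64 to 86; back bars, front at x 71.
- rail_mid (a point): middle of the rack's fixed steel lean rail, a bar 12 mm thick along the rack's y, in front of the row (rack x -47.5, z 83 mm). A box tipped outward past its balance comes to rest on it at about 0.56 rad and stays, its top about 80 mm in front of its neighbours; from there it can be lifted straight up.
- keeper_mid (a point): middle of the rack's fixed steel keeper bar, 10 mm thick along the rack's y (rack x 60.5, z 181 mm), overhanging the boxes' rear top edges by 8 mm: an upright box can rise only about 14 mm; tipped outward it comes clear.
- tray_floor (a point): middle of the inner floor (5 mm above the table) of the fixed low aluminium job tray, 140 x 116 mm inside (its x, y), walls 5 mm thick, rim 14 mm above the table; axes along its sides
- jar_centre (a point): white jar with black cap, 60 mm across, 100 mm tall, bystander; centre half-way up
- mug_centre (a point): white mug, 80 mm across, 90 mm tall, bystander; centre half-way up
- roll_centre (a point): white paper-tape roll lying flat, 110 mm across, 45 mm tall, bystander; centre half-way up

How it is judged:
On the way, in this order (a step that is already met when the one before it is completed fails the run):
1. the slotted box is tipped outward and leans on the rail by itself, let go, its foot still in the rack (angle between slotbox_centre's own z axis and vertical above 0.44 rad and x of slotbox_centre in the frame of rack between -0.045 and 0.012 m and z of slotbox_centre in the frame of rack below 0.12 m and contact force between the fingers and slotbox below 0.3 N), for 0.2 s.
2. the slotted box is lifted out of the rack (height (world z) of slotbox_centre above 0.16 m), for 0.1 s.
At the end, for the whole second after the job is handed in: the slotted box stands upright (within 0.06 rad) wholly inside the tray, its underside on the tray floor (within 4 mm), centre within 46 mm along x and 37 mm along y of the tray's middle, released and at rest; the four other boxes stand upright (within 0.1 rad) and within 30 mm of where they were (angle between slotbox_centre's own z axis and vertical below 0.06 rad and x of slotbox_centre in the frame of tray_floor between -0.046 and 0.046 m and y of slotbox_centre in the frame of tray_floor between -0.037 and 0.037 m and z of slotbox_centre in the frame of tray_floor between 0.071 and 0.078 m and linear speed of slotbox below 0.02 m/s and angle between each of box_a_centre, box_b_centre, box_c_centre, box_d_centre's own z axis and vertical below 0.1 rad and distance of each of box_a_centre, box_b_centre, box_c_centre, box_d_centre from where it was at the start of the episode below 0.03 m); the robot touches nothing.
It fails at once if another box is tipped over or pulled out with it (angle between any of box_a_centre, box_b_centre, box_c_centre, box_d_centre's own z axis and vertical above 0.3 rad).
It fails at once if the slotted box is dropped or slammed into the tray (over 0.45 m/s within 25 mm of its floor) (horizontal distance between slotbox_centre and tray_floor below 0.08 m and height (world z) of slotbox_centre below 0.105 m and linear speed of slotbox above 0.45 m/s).
It fails at once if a bystander (jar, mug, paper roll) is pushed more than 30 mm (distance of any of jar_centre, mug_centre, roll_centre from where it was at the start of the episode above 0.03 m).
It also fails if it takes over 61 s, if anything falls off the work surface, if the arm or the gripper's body presses on something with over 40 N, if the wrist force passes 120 N, or if a joint passes its speed limit or range.

ROBOT

A 6-joint arm with a two-finger parallel gripper is mounted at the origin on the work surface. World frame = base frame: x ahead of the robot, y to its left, z up, the work surface at z = 0. Lengths are in m, angles in rad, forces in N, time in s.
With the tool pointing down it reaches from about 0.35 to 0.85 m from the base axis. Payload 8.1 kg.
Tool frame: the origin (TCP) lies at the very end of the fingers, on their centre line; the grasp point (between the pads) lies robot.hold_point_z behind it (robot.hold_point_z is the distance from the TCP to the grasp point, in m); z points along the fingers, y is the direction in which the jaws open and shut (so a half turn about z gives the same grasp; the last joint's range is limited). The gripper opens to 93 mm and grips with 3 to 60 N. Pads are 15 mm wide; open, the fingers measure 128 mm over their backs; the gripper's body (75 mm by 188 mm) begins 65 mm behind the grasp point.
Start: joints at [1.193, 0.13, 1.488, -0, 1.523, -0.085], TCP at [0.173, 0.574, 0.219] pointing down, gripper open.
Joint ranges: [-2.96, 2.96], [-0.89, 2.26], [0.02, 2.5], [-1.34, 4.48], [0, 2.73], [-2.66, 2.66]. Speed limits (rad/s): [2.39, 2.39, 2.79, 3.14, 3.14, 3.14].

INTERFACE

Orientations are given as a rotation vector (axis times angle).
In Python, from plant import robot, cams gives the robot as it stands. The module is installed in compiled form; this text tells all that it offers.
- The arm moves only by the tool step_arm, never from a script. Its argument "deltas" is a list of rows, each an object with "offset": the shift along the tool's x, y, z in cm, a list of three; "roll": the turn about the tool's z in rad. In form: [{"offset": [x, y, z], "roll": roll}, ...]. A call has 1 to 12 rows; each row shifts and turns the commanded pose from where the row before left it, along the tool's axes as they then stand; what a row does not reach is not made up. A row lasts 1/8 s, in which the tool goes at most 62.5 mm and 10.7 degrees, less where a joint would pass 70% of its speed; a pose out of reach is approached as far as the arm can. A call with a gripper value outside its range is refused whole. "fingers" is the finger opening in cm, from 0 to 9.3, set as the call begins (left out, the last holds). The fingers move at their own pace and stop on an object; "grip_force" is the grip in N (left out, the last holds). Time passes only in rows, so rows that do not move let the fingers close. It gives the time, the measured TCP pose, the force and the opening at its end, in the units of the state.
- robot.read_state(): the state, without advancing time (a new reading comes with each control period).
- cams.read_camera(name): name is "side" or "top"; returns a dict with "pixels" (384x512x3 uint8, red, green, blue), "fx", "fy", "cx", "cy" (pixels), "extrinsics" (4x4, takes a point from world to camera coordinates). Camera axes: x right, y down, z forward; pixel columns grow to the right and rows downward; lengths in m; the calibration is good to about 2 mm. A picture is of the moment at which its call begins. There is no depth.
- robot.close_job(): hands the job in, once; it reports no verdict.
Trained networks look in a picture, given as the dict that the camera call returned (one of the last four; its "shot" number tells which), for a name from the list of things; names that differ only in an ending like _2 or _b are one class to them, and where a whole thing is asked for, a point or a joint stands for the part that bears it (a point fixed in the world has none). Each returns a list of dicts, best first, with "score" (0 to 1); they miss things now and then, are a little off and sometimes report something else, mostly with a low value. They report only what shows in the picture. A call takes as long as a camera call.
- cams.boxes_of(picture, thing): "xy" ([column, row] in pixels, amid what is visible of it).
- cams.silhouettes(picture, thing): "mask" (384x512 bool, what is visible of it) and "xy" ([column, row] in pixels, amid what is visible of it).
- cams.pinpoint(picture, thing): "xy" ([column, row] in pixels: a listed point, or the origin of a listed thing).
The state is a dict: "t": time; "q": joint angles; "dq": joint speeds; "joint_torque": joint torques, N m; "tool_pos": TCP position; "orientation": TCP orientation; "force": force on the tool from outside, world axes, zero at the start; "wrist_torque": the same for the moment, N m; "opening": finger opening in m.
Only numpy, scipy, OpenCV 4.12 (cv2) and the standard library are available. Lean on these libraries where they do the work, as an engineer would, in place of code of your own. Each camera call takes 0.05 s, during which the arm holds its last target. There are 200 camera calls.

## Working session

There is one attempt and no reset: what is moved stays moved. The work goes in short steps, Python scripts to look and compute and a tool call to move; the robot and the scene stay as the last step left them, time stands still between calls to the robot, and variables do not carry over. Pictures are saved under pics/ and viewed, about 8 in all and at most 12, crops included, and the job is handed in when it is done.

Besides the shell and the picture viewer there is one more tool, called after "Call:" in YAML: its name, and indented under it one key for each argument. step_arm: Moves the arm, as the interface text tells. Its arguments: {"type":"object","properties":{"deltas":{"type":"array"},"fingers":{"type":"number"},"grip_force":{"type":"number"}},"required":["deltas"]}

```bash
mkdir -p pics; cat > h.py <<'E'
import numpy as np, cv2
from plant import robot, cams
from scipy.spatial.transform import Rotation as R
def ray(p,xy):
    E=np.array(p["extrinsics"]);Rm=E[:3,:3];t=E[:3,3]
    d=Rm.T@np.array([(xy[0]-p["cx"])/p["fx"],(xy[1]-p["cy"])/p["fy"],1.]);return -Rm.T@t,d/np.linalg.norm(d)
def atz(p,xy,z):
    o,d=ray(p,xy);return o+d*(z-o[2])/d[2]
def tri(obs):
    A=np.zeros((3,3));b=np.zeros(3)
    for p,xy in obs:
        o,d=ray(p,xy);P=np.eye(3)-np.outer(d,d);A+=P;b+=P@o
    x=np.linalg.solve(A,b)
    return x,[float(np.linalg.norm((np.eye(3)-np.outer(ray(p,q)[1],ray(p,q)[1]))@(x-ray(p,q)[0]))) for p,q in obs]
def proj(p,X):
    c=np.array(p["extrinsics"])@np.append(X,1);return np.array([c[0]/c[2]*p["fx"]+p["cx"],c[1]/c[2]*p["fy"]+p["cy"]])
def save(p,n,crop=None,s=1):
    im=p["pixels"][:,:,::-1]
    if crop: im=im[crop[1]:crop[3],crop[0]:crop[2]]
    cv2.imwrite("pics/"+n,cv2.resize(np.ascontiguousarray(im),None,fx=s,fy=s,interpolation=cv2.INTER_CUBIC))
E
python3 - <<'E'
from h import *
np.set_printoptions(precision=4,suppress=True)
T=cams.read_camera("top");S=cams.read_camera("side")
st=robot.read_state();print(st["tool_pos"],st["orientation"],robot.hold_point_z)
im=np.hstack([T["pixels"],S["pixels"]])[:,:,::-1]
cv2.imwrite("pics/a_top.png",T["pixels"][:,:,::-1]);cv2.imwrite("pics/a_side.png",S["pixels"][:,:,::-1])
for p in (T,S): print(ray(p,(256,192)))
for n in ["slotbox_centre","slotbox","box_a_centre","rack","rail_mid","keeper_mid","tray_floor","jar_centre","mug_centre","roll_centre"]:
    r=[cams.pinpoint(p,n) for p in (T,S)]
    for q,x in zip("TS",r): print(n,q,[(np.round(k["xy"],1).tolist(),round(float(k["score"]),2)) for k in x][:6])
    if r[0] and r[1]: print("   ",*tri([(T,r[0][0]["xy"]),(S,r[1][0]["xy"])]))
E
```

```text
[0.173  0.574  0.2177] [-0.4583 -3.1077  0.0025] 0.0188
(array([0.3571, 0.0124, 1.2054]), array([ 0.1876, -0.0136, -0.9822]))
(array([ 0.5069, -1.0315,  0.749 ]), array([ 0.06  ,  0.8613, -0.5046]))
slotbox_centre T []
slotbox_centre S [([247.1, 168.1], 0.67), ([239.3, 196.2], 0.65)]
slotbox T []
slotbox S []
box_a_centre T [([146.0, 190.2], 0.9), ([295.7, 130.0], 0.16)]
box_a_centre S []
rack T [([184.9, 208.6], 0.72)]
rack S [([241.6, 195.1], 0.81)]
    [0.538  0.2085 0.01  ] [0.005913132437146873, 0.00591313243714689]
rail_mid T [([176.6, 215.8], 0.85)]
rail_mid S [([223.9, 172.8], 0.8)]
    [0.492  0.215  0.0965] [0.0070656037393603864, 0.007065603739360273]
keeper_mid T []
keeper_mid S [([260.3, 148.7], 0.58)]
tray_floor T [([331.0, 238.4], 0.6), ([137.5, 268.5], 0.4)]
tray_floor S [([213.4, 288.4], 0.58)]
    [ 0.454  -0.2301 -0.0038] [0.004651579989371149, 0.004651579989371128]
jar_centre T [([296.2, 131.9], 0.76), ([214.9, 191.3], 0.2)]
jar_centre S [([330.7, 244.8], 0.84)]
    [ 0.7728 -0.1241  0.0434] [0.006323989422105896, 0.006323989422105859]
mug_centre T [([346.6, 142.0], 0.67), ([158.4, 191.7], 0.22)]
mug_centre S [([329.4, 286.0], 0.87)]
    [ 0.7409 -0.2776  0.0375] [0.0024916728114094135, 0.002491672811409517]
roll_centre T [([136.7, 269.1], 0.91), ([178.2, 193.8], 0.3)]
roll_centre S [([188.7, 177.0], 0.61)]
    [0.3533 0.3384 0.0149] [0.0001422847901919066, 0.00014228479019191901]
```

View pics/a_top.png

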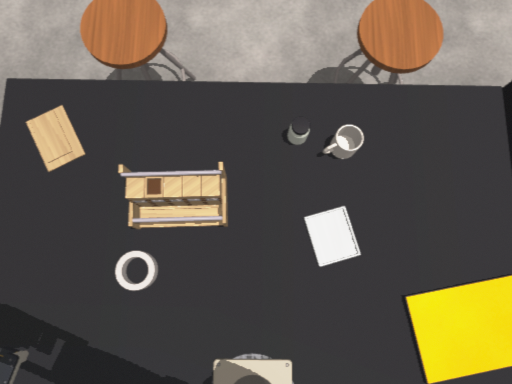

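View pics/a_side.png

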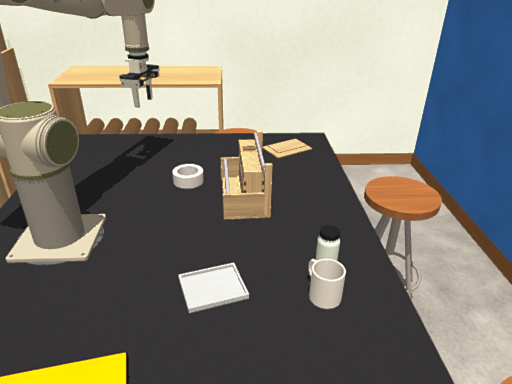

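Top: the slotted box is second from the left, with its slot at about (154,186). The rail is at row 219, the keeper at row 173 and the tray at (332,237). The roll at (137,270) lies in front of the rack. I'll zoom in to pick corners for the rack pose.

```bash
python3 - <<'E'
from h import *
T=cams.read_camera("top");S=cams.read_camera("side")
save(T,"b_top.png",(110,155,240,235),6);save(S,"b_side.png",(212,125,282,225),6)
m=cams.silhouettes(T,"tray_floor")[0]["mask"] if cams.silhouettes(T,"tray_floor") else None
g=cv2.inRange(T["pixels"][195:280,295:370],(140,140,140),(255,255,255))
c=max(cv2.findContours(g,0,1)[0],key=cv2.contourArea);r=cv2.minAreaRect(c);b=cv2.boxPoints(r)+[295,195]
print(r,b)
for q in b: print(atz(T,q,0.014))
print(T["fx"],S["fx"])
E
```

```text
((37.116214752197266, 40.502708435058594), (52.64137268066406, 43.59823226928711), 72.89727020263672) [[303.54053497 216.75676155]
 [345.21081543 203.9351368 ]
 [360.69189453 254.24865723]
 [319.02161407 267.07028198]]
[ 0.51134955 -0.14661582  0.014     ]
[ 0.55163305 -0.27251374  0.014     ]
[ 0.40273383 -0.31314768  0.014     ]
[ 0.36449672 -0.18987805  0.014     ]
402.6408526170145 419.39049121351485
```

View pics/b_top.png

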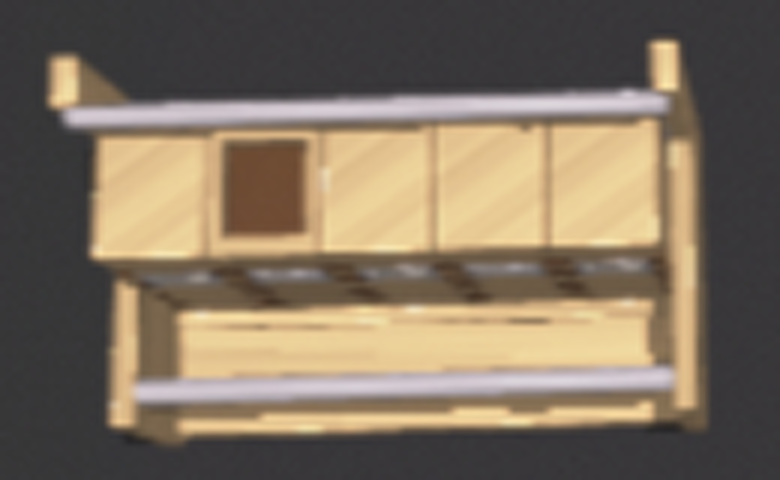

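View pics/b_side.png

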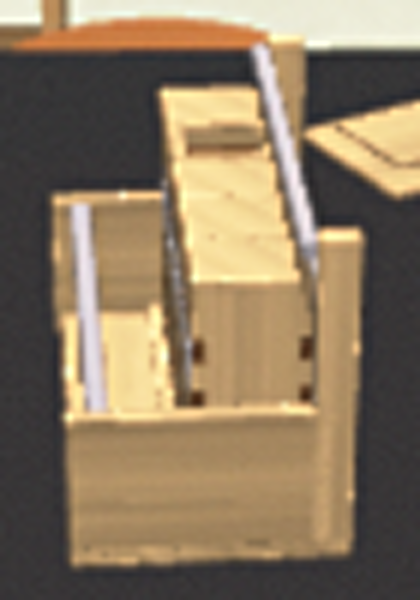

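```bash
cat > fit.py <<'E'
from h import *
from scipy.optimize import least_squares
np.set_printoptions(precision=4,suppress=True)
T=cams.read_camera("top");S=cams.read_camera("side")
tp=[((0,.123,.162),(92,258)),((0,-.123,.162),(660,250)),((.008,.0685,.162),(222,237)),((.008,.0305,.162),(305,233)),((.052,.0305,.162),(305,141)),((.052,.0685,.162),(222,143)),
((-.064,.1345,.09),(110,427)),((-.064,-.1345,.09),(697,409)),((-.0475,.1245,.089),(136,392)),((-.0475,-.1245,.089),(672,378)),((.086,.1345,.19),(50,57)),((.086,-.1345,.19),(677,40))]
sp=[((-.064,-.1345,.09),(68,418)),((-.064,-.1345,0),(73,563)),((.086,-.1345,0),(350,550)),((.086,-.1345,.19),(363,232)),((0,-.123,.162),(192,283)),((.062,-.123,.162),(300,280)),((0,.123,.162),(160,90)),((-.064,.1345,.09),(53,193))]
obs=[(T,a,np.array([110,155])+(np.array(q)+.5)/6-.5) for a,q in tp]+[(S,a,np.array([212,125])+(np.array(q)+.5)/6-.5) for a,q in sp]
def W(v,a):
    c,s=np.cos(v[2]),np.sin(v[2]);return np.array([v[0]+c*a[0]-s*a[1],v[1]+s*a[0]+c*a[1],a[2]])
f=lambda v,o:np.concatenate([proj(p,W(v,a))-q for p,a,q in o])
for o in (obs,obs[:12],obs[12:]):
    r=least_squares(lambda v:f(v,o),[.54,.21,0],loss="soft_l1");print(r.x)
    if o is obs: print(r.fun.reshape(-1,2).round(1).tolist()); v=r.x
np.save("rack.npy",v)
for n,a in [("slotc",(.031,.0495,.162)),("slotfrontwall",(.008,.0495,.162)),("rail",(-.0475,.0495,.089))]: print(n,W(v,a))
E
python3 fit.py
```

```text
[0.5403 0.2178 0.0392]
[[0.1, 0.6], [-0.5, -0.5], [-0.6, 0.5], [0.1, 0.8], [0.4, -0.2], [-0.2, -0.2], [0.1, -0.2], [-0.3, 0.2], [-0.3, -0.4], [0.2, -0.4], [0.5, -0.4], [-0.1, -0.1], [-0.3, 0.3], [-0.5, 0.5], [0.1, 0.7], [0.1, 0.7], [-0.5, -0.3], [1.9, -0.5], [-0.2, -0.4], [-0.1, 0.0]]
[0.5402 0.2177 0.0389]
[0.5406 0.2192 0.0388]
slotc [0.5694 0.2685 0.162 ]
slotfrontwall [0.5464 0.2676 0.162 ]
rail [0.4909 0.2654 0.089 ]
```

Call:
step_arm:
  deltas:
    - {"offset":[0,0,0],"roll":0.155}
    - {"offset":[0,0,0],"roll":0.155}
    - {"offset":[0,0,0],"roll":0.155}
    - {"offset":[0,0,0],"roll":0.155}
    - {"offset":[0,0,0],"roll":0.155}
    - {"offset":[0,0,0],"roll":0.155}
    - {"offset":[0,0,0],"roll":0.155}
    - {"offset":[0,0,0],"roll":0.155}
  fingers: 4.5
  grip_force: 30

```text
t: 2.4
tool_pos: [0.1732, 0.5745, 0.2186]
orientation: [2.185, 2.258, 0.0]
force: [-0.0, -0.3, -0.7]
opening: 0.045
```

```bash
cat >> h.py <<'E'
def where():
    st=robot.read_state();v=np.load("rack.npy");M=R.from_rotvec(st["orientation"]).as_matrix()
    c,s=np.cos(v[2]),np.sin(v[2]);d=np.array(st["tool_pos"])-[v[0],v[1],0]
    print("t",round(st["t"],2),"rack",np.round([c*d[0]+s*d[1],-s*d[0]+c*d[1],d[2]],4),"yaw_y-rack",round(np.arctan2(M[1,1],M[0,1])-v[2],4),"z",M[:,2].round(3),"F",np.round(st["force"],1),"op",round(st["opening"],4),"q",np.round(st["q"],2))
E
python3 -c "
from h import *;where()"
```

```text
t 2.4 rack [-0.3529  0.3708  0.2186] yaw_y-rack -0.0063 z [ 0.  0. -1.] F [-0.  -0.3 -0.7] op 0.045 q [ 1.19  0.13  1.49 -0.    1.52  1.16]
```

Call:
step_arm:
  deltas:
    - {"offset":[-3.2,3.5,0],"roll":0}
    - {"offset":[-3.2,3.5,0],"roll":0}
    - {"offset":[-3.2,3.5,0],"roll":0}
    - {"offset":[-3.2,3.5,0],"roll":0}
    - {"offset":[-3.2,3.5,0],"roll":0}
    - {"offset":[-3.2,3.5,0],"roll":0}
    - {"offset":[-3.2,3.5,0],"roll":0}
    - {"offset":[-3.2,3.5,0],"roll":0}
    - {"offset":[-3.2,3.5,0],"roll":0}
    - {"offset":[-3.2,3.5,0],"roll":0}
    - {"offset":[0,0,2.5],"roll":0}
    - {"offset":[0,0,0],"roll":0}

```text
t: 3.9
tool_pos: [0.5339, 0.267, 0.1912]
orientation: [-2.179, -2.261, 0.006]
force: [-0.5, 0.4, -0.3]
opening: 0.045
```

```bash
python3 - <<'E'
from h import *
where()
T=cams.read_camera("top");S=cams.read_camera("side")
a=cv2.resize(T["pixels"][150:240,110:240],None,fx=4,fy=4,interpolation=2);b=cv2.resize(S["pixels"][95:185,212:282],None,fx=4,fy=4,interpolation=2)
cv2.imwrite("pics/c.png",np.hstack([a,b])[:,:,::-1])
E
```

```text
t 3.9 rack [-0.0045  0.0493  0.1912] yaw_y-rack -0.0023 z [-0.004 -0.002 -1.   ] F [-0.5  0.4 -0.3] op 0.045 q [0.38 0.14 1.53 0.   1.48 0.34]
```

View pics/c.png

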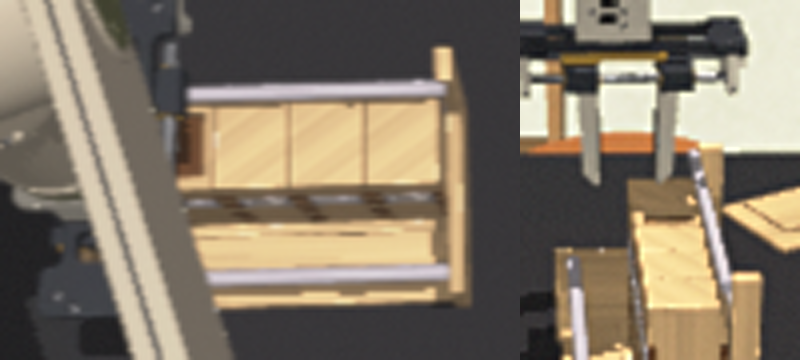

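The side view shows one finger over the slot and the other in front of the box face. Next I lower into the slot.

Call:
step_arm:
  deltas:
    - {"offset":[0,0,1.5],"roll":0}
    - {"offset":[0,0,1.0],"roll":0}
    - {"offset":[0,0,0.7],"roll":0}
    - {"offset":[0,0,0.5],"roll":0}
    - {"offset":[0,0,0.2],"roll":0}
    - {"offset":[0,0,0],"roll":0}

```text
t: 4.75
tool_pos: [0.5351, 0.268, 0.1547]
orientation: [2.179, 2.263, 0.0]
force: [0.1, 0.7, 0.1]
opening: 0.0452
```

```bash
python3 - <<'E'
from h import *
where()
S=cams.read_camera("side");save(S,"d.png",(205,95,290,225),4)
E
```

```text
t 4.75 rack [-0.0032  0.0504  0.1547] yaw_y-rack -0.0012 z [ 0.  0. -1.] F [0.1 0.7 0.1] op 0.0452 q [0.38 0.16 1.57 0.   1.41 0.34]
```

View pics/d.png

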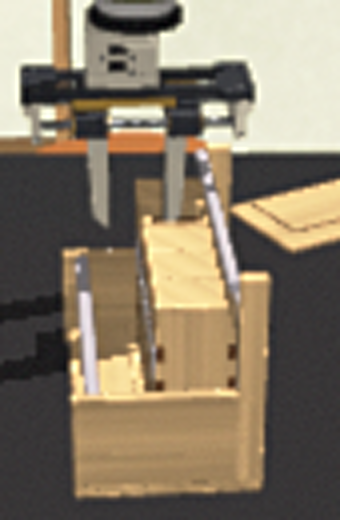

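Call:
step_arm:
  deltas:
    - {"offset":[0,0,0.2],"roll":0}
    - {"offset":[0,-0.6,0],"roll":0}
    - {"offset":[0,-0.5,0],"roll":0}
    - {"offset":[0,-0.5,0],"roll":0}
    - {"offset":[0,-0.5,-0.05],"roll":0}
    - {"offset":[0,-0.5,-0.05],"roll":0}
    - {"offset":[0,-0.5,0],"roll":0}
    - {"offset":[0,-0.5,0.05],"roll":0}
    - {"offset":[0,-0.5,0.05],"roll":0}
    - {"offset":[0,-0.4,0.05],"roll":0}
    - {"offset":[0,-0.4,0.05],"roll":0}
    - {"offset":[0,0,0],"roll":0}

```text
t: 6.3
tool_pos: [0.4858, 0.2662, 0.1516]
orientation: [-2.179, -2.263, 0.0]
force: [0.5, 0.1, -0.5]
opening: 0.0453
```

```bash
python3 - <<'E'
from h import *
where()
S=cams.read_camera("side");save(S,"e.png",(205,95,290,225),4)
E
```

```text
t 6.3 rack [-0.0526  0.0504  0.1516] yaw_y-rack -0.001 z [-0. -0. -1.] F [ 0.5  0.1 -0.5] op 0.0453 q [0.41 0.05 1.7  0.   1.39 0.37]
```

View pics/e.png

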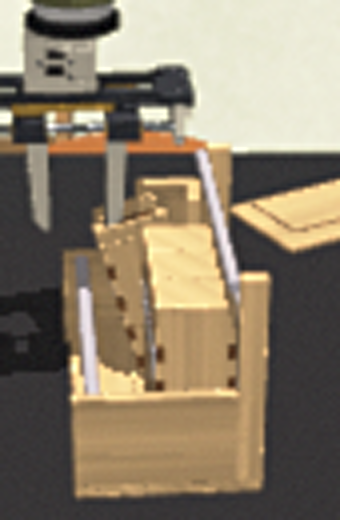

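The box is tipped about 0.27 rad and the neighbours are standing, so I continue past the balance point.

Call:
step_arm:
  deltas:
    - {"offset":[0,-0.5,0.05],"roll":0}
    - {"offset":[0,-0.5,0.1],"roll":0}
    - {"offset":[0,-0.5,0.15],"roll":0}
    - {"offset":[0,-0.4,0.1],"roll":0}
    - {"offset":[0,-0.4,0.15],"roll":0}
    - {"offset":[0,-0.4,0.15],"roll":0}
    - {"offset":[0,-0.4,0.15],"roll":0}
    - {"offset":[0,-0.2,0],"roll":0}
    - {"offset":[0,0,0],"roll":0}
    - {"offset":[0,0,0],"roll":0}

```text
t: 7.6
tool_pos: [0.4533, 0.2649, 0.1433]
orientation: [2.179, 2.263, 0.001]
force: [-0.5, -0.0, -0.2]
opening: 0.0453
```

```bash
python3 - <<'E'
from h import *
where()
S=cams.read_camera("side");save(S,"f.png",(205,95,290,225),4)
E
```

```text
t 7.6 rack [-0.0851  0.0505  0.1433] yaw_y-rack -0.0012 z [ 0.  0. -1.] F [-0.5 -0.  -0.2] op 0.0453 q [ 0.43 -0.02  1.79 -0.    1.38  0.39]
```

View pics/f.png

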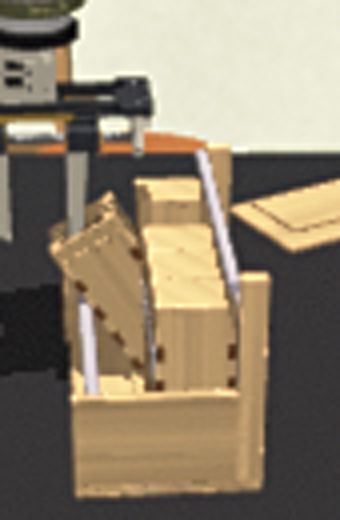

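Call:
step_arm:
  deltas:
    - {"offset":[0,0,-1],"roll":0}
    - {"offset":[0,0,-3],"roll":0}
    - {"offset":[0,0,-4],"roll":0}
    - {"offset":[0,0,0],"roll":-0.175}
    - {"offset":[0,0,0],"roll":-0.175}
    - {"offset":[0,0,0],"roll":-0.175}
    - {"offset":[0,0,0],"roll":-0.175}
    - {"offset":[0,0,0],"roll":-0.175}
    - {"offset":[0,0,0],"roll":-0.175}
    - {"offset":[0,0,0],"roll":-0.175}
    - {"offset":[0,0,0],"roll":-0.175}
    - {"offset":[0,0,0],"roll":-0.17}

```text
t: 9.15
tool_pos: [0.4534, 0.265, 0.224]
orientation: [-0.067, 3.14, 0.001]
force: [1.0, -0.4, 0.4]
opening: 0.0447
```

Call:
step_arm:
  deltas:
    - {"offset":[0,0,0],"roll":0}
  fingers: 7.4

```text
t: 9.28
tool_pos: [0.4534, 0.265, 0.2239]
orientation: [-0.057, 3.14, 0.001]
force: [0.0, -0.6, 0.2]
opening: 0.0507
```

```bash
python3 - <<'E'
from h import *
where()
T=cams.read_camera("top");S=cams.read_camera("side")
a=cv2.resize(T["pixels"][150:240,110:240],None,fx=4,fy=4,interpolation=2);b=cv2.resize(S["pixels"][115:205,212:282],None,fx=4,fy=4,interpolation=2)
cv2.imwrite("pics/g.png",np.hstack([a,b])[:,:,::-1])
# predicted silhouette at several leans vs detected centre
v=np.load("rack.npy")
def W(a):
    c,s=np.cos(v[2]),np.sin(v[2]);return np.array([v[0]+c*a[0]-s*a[1],v[1]+s*a[0]+c*a[1],a[2]])
for th in (.5,.56,.6):
    c,s=np.cos(th),np.sin(th)
    q=[]
    for x,y,h in [(0,.0255,.15),(.062,.0255,.15),(0,.0735,.15),(.062,.0735,.15)]:
        X=W((x*c-h*s,y,.012+x*s+h*c)); q.append(((proj(T,X)-[110,150])*4).round().tolist()+((proj(S,X)-[212,115])*4+[520,0]).round().tolist())
    print(th,q)
E
```

```text
t 9.28 rack [-0.0851  0.0505  0.2239] yaw_y-rack 1.5678 z [ 0.001  0.    -1.   ] F [ 0.  -0.6  0.2] op 0.0507 q [ 0.43 -0.08  1.69  0.    1.53 -1.18]
0.5 [[214.0, 301.0, 545.0, 166.0], [205.0, 212.0, 610.0, 131.0], [141.0, 303.0, 544.0, 142.0], [131.0, 214.0, 607.0, 108.0]]
0.56 [[215.0, 314.0, 536.0, 171.0], [206.0, 227.0, 599.0, 133.0], [142.0, 316.0, 535.0, 147.0], [131.0, 229.0, 596.0, 110.0]]
0.6 [[216.0, 322.0, 530.0, 175.0], [206.0, 237.0, 591.0, 135.0], [143.0, 324.0, 530.0, 150.0], [131.0, 239.0, 588.0, 111.0]]
```

View pics/g.png

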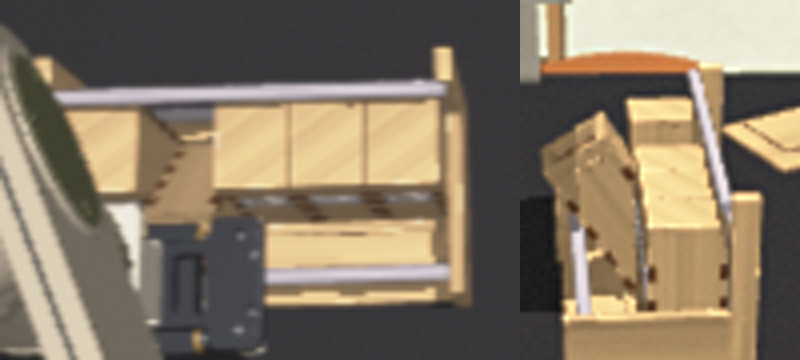

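Call:
step_arm:
  deltas:
    - {"offset":[-2.5,0,0],"roll":0}
    - {"offset":[-2.6,0,0],"roll":0}
    - {"offset":[0,-0.1,2],"roll":0}
    - {"offset":[0,0,2.5],"roll":0}
    - {"offset":[0,0,2.5],"roll":0}
    - {"offset":[0,0,2],"roll":0}
    - {"offset":[0,0,1.5],"roll":0}
    - {"offset":[0,0,1.0],"roll":0}
    - {"offset":[0,0,0],"roll":0}

```text
t: 10.5
tool_pos: [0.5037, 0.2657, 0.1075]
orientation: [0.058, -3.14, 0.001]
force: [0.9, -0.1, -0.3]
opening: 0.074
```

```bash
python3 - <<'E'
from h import *
where()
S=cams.read_camera("side");save(S,"h.png",(205,95,290,225),4)
E
```

```text
t 10.5 rack [-0.0347  0.0492  0.1075] yaw_y-rack 1.5687 z [-0.001 -0.    -1.   ] F [ 0.9 -0.1 -0.3] op 0.074 q [ 0.4   0.13  1.7   0.    1.32 -1.21]
```

View pics/h.png

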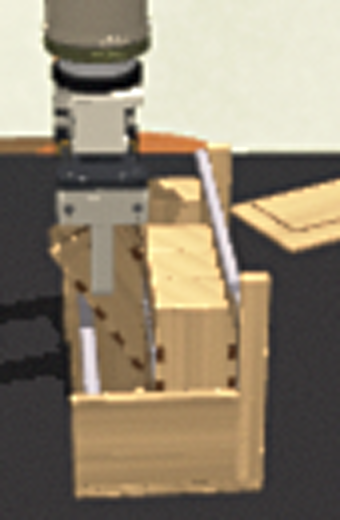

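The fingers straddle the leaning box with no contact force. Next I close firmly.

Call:
step_arm:
  deltas:
    - {"offset":[0,0,0],"roll":0}
    - {"offset":[0,0,0],"roll":0}
    - {"offset":[0,0,0],"roll":0}
    - {"offset":[0,0,0],"roll":0}
    - {"offset":[0,0,0],"roll":0}
    - {"offset":[0,0,0],"roll":0}
  fingers: 3.5
  grip_force: 55

```text
t: 11.3
tool_pos: [0.5044, 0.2659, 0.1085]
orientation: [-0.058, 3.14, 0.001]
force: [1.1, 0.6, 2.7]
opening: 0.048
```

```bash
python3 -c "
from h import *;where()"
```

```text
t 11.3 rack [-0.034   0.0495  0.1085] yaw_y-rack 1.5688 z [ 0.001  0.    -1.   ] F [1.1 0.6 2.7] op 0.048 q [ 0.4   0.13  1.7   0.    1.32 -1.21]
```

Call:
step_arm:
  deltas:
    - {"offset":[0,0,-0.5],"roll":0}
    - {"offset":[0,0,-0.8],"roll":0}
    - {"offset":[0.1,0,-1],"roll":0}
    - {"offset":[0.3,0,-1.2],"roll":0}
    - {"offset":[0.3,0,-1.5],"roll":0}
    - {"offset":[0.3,0,-1.7],"roll":0}
    - {"offset":[0.3,0,-2],"roll":0}
    - {"offset":[0.2,0,-2],"roll":0}
    - {"offset":[0.2,0,-2],"roll":0}
    - {"offset":[0.2,0,-2],"roll":0}
    - {"offset":[0.2,0,-2],"roll":0}
    - {"offset":[0,0,-1.3],"roll":0}

```text
t: 12.8
tool_pos: [0.4834, 0.2652, 0.2899]
orientation: [-0.059, 3.14, 0.001]
force: [0.5, -0.2, -2.9]
opening: 0.0479
```

```bash
python3 - <<'E'
from h import *
where()
S=cams.read_camera("side");save(S,"i.png",(180,30,300,225),3)
E
```

```text
t 12.8 rack [-0.0551  0.0495  0.2899] yaw_y-rack 1.569 z [ 0.001  0.001 -1.   ] F [ 0.5 -0.2 -2.9] op 0.0479 q [ 0.41 -0.02  1.52 -0.    1.64 -1.2 ]
```

View pics/i.png

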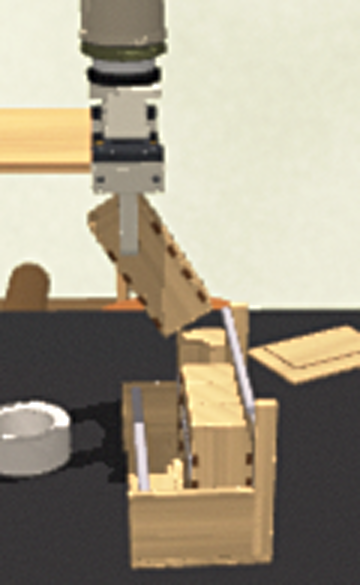

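Call:
step_arm:
  deltas:
    - {"offset":[0.2,-2,0],"roll":0}
    - {"offset":[0.5,-4,0],"roll":0}
    - {"offset":[0.5,-4.7,0],"roll":0}
    - {"offset":[0.5,-4.7,0],"roll":0}
    - {"offset":[0.5,-4.7,0],"roll":0}
    - {"offset":[0.5,-4.7,0],"roll":0}
    - {"offset":[0.5,-4.7,0],"roll":0}
    - {"offset":[0.5,-4.7,0],"roll":0}
    - {"offset":[0.5,-4.7,0],"roll":0}
    - {"offset":[0.5,-4.7,0],"roll":0}
    - {"offset":[0.5,-4,0],"roll":0}
    - {"offset":[0.4,-2,0],"roll":0}

```text
t: 14.35
tool_pos: [0.4439, -0.2352, 0.2868]
orientation: [0.054, -3.139, -0.001]
force: [0.0, 0.1, -3.6]
opening: 0.048
```

Call:
step_arm:
  deltas:
    - {"offset":[0,0,3],"roll":0}
    - {"offset":[0,0,3],"roll":0}
    - {"offset":[0,0,3],"roll":0}
    - {"offset":[0,0,2],"roll":0}
    - {"offset":[0,0,1],"roll":0}
    - {"offset":[0,0,0],"roll":0}

```text
t: 15.1
tool_pos: [0.4447, -0.2327, 0.1672]
orientation: [0.058, -3.139, -0.002]
force: [0.6, 0.2, -2.9]
opening: 0.048
```

```bash
cat >> h.py <<'E'
from scipy.optimize import minimize
def pose(name=None):
    """fit tilt, front-edge offset of held box against side silhouette: box y-centre & yaw taken from tool"""
    S=cams.read_camera("side");st=robot.read_state();P=np.array(st["tool_pos"]);M=R.from_rotvec(st["orientation"]).as_matrix()
    bx=-M[:,0];by=M[:,1];G=P+[0,0,robot.hold_point_z]
    ms=cams.silhouettes(S,"slotbox")
    if not ms: print("no mask");return
    m=ms[0]["mask"];print("score",round(float(ms[0]["score"]),2),"area",int(m.sum()))
    def render(v,sh=False):
        th,gx,gs=v;c,s=np.cos(th),np.sin(th);w=bx*c+np.array([0,0,s]);u=-bx*s+np.array([0,0,c])
        pts=[proj(S,G+(x-gx)*w+(h-gs)*u+y*by) for x in(0,.062) for h in (0,.15) for y in (-.024,.024)]
        im=np.zeros(m.shape,np.uint8);h=cv2.convexHull(np.round(np.array(pts)*16).astype(np.int32));cv2.fillConvexPoly(im,h,1,shift=4);return im.astype(bool)
    # ignore pixels around fingers (gripper occludes)
    def cost(v):
        r=render(v);ok=~fing;return ((r^m)&ok).sum()
    fing=np.zeros(m.shape,np.uint8)
    q=[proj(S,P+a*bx+d*by+[0,0,e]) for a in(-.009,.009) for d in(-.04,.024) for e in(0,.08)]
    q2=[proj(S,P+a*bx+d*by+[0,0,e]) for a in(-.04,.04) for d in(-.1,.1) for e in(.08,.2)]
    for k in (q,q2): cv2.fillConvexPoly(fing,cv2.convexHull(np.round(np.array(k)).astype(np.int32)),1)
    fing=fing.astype(bool)
    from scipy.optimize import differential_evolution as de
    r=de(cost,[(-.3,.8),(0,.062),(.07,.14)],seed=1,maxiter=60,popsize=12)
    th,gx,gs=r.x;c,s=np.cos(th),np.sin(th)
    print("tilt %.3f gx %.4f gs %.4f cost %d"%(th,gx,gs,r.fun),"front-edge z %.4f back-edge z %.4f"%(G[2]-gx*s-gs*c,G[2]+(.062-gx)*s-gs*c),"centre",(G+(.031-gx)*(bx*c+np.array([0,0,s]))+(.075-gs)*(-bx*s+np.array([0,0,c]))).round(4))
    return S
E
python3 -c "
from h import *;where();print(robot.read_state()['tool_pos']);pose()"
```

```text
t 15.1 rack [-0.1132 -0.4464  0.1672] yaw_y-rack 1.5685 z [-0.002  0.001 -1.   ] F [ 0.6  0.2 -2.9] op 0.048 q [-0.58 -0.11  1.82 -0.    1.43 -2.19]
[ 0.44467838 -0.23265881  0.16724961]
score 0.94 area 1409
tilt 0.524 gx 0.0292 gs 0.1154 cost 46 front-edge z 0.0726 back-edge z 0.1037 centre [ 0.4671 -0.2321  0.1531]
```

Call:
step_arm:
  deltas:
    - {"offset":[0,0,2],"roll":0}
    - {"offset":[0,0,2],"roll":0}
    - {"offset":[0,0,1.2],"roll":0}
    - {"offset":[0,0,0.7],"roll":0}
    - {"offset":[0,0,0.2],"roll":0}
    - {"offset":[0,0,0],"roll":0}

```text
t: 15.95
tool_pos: [0.4459, -0.2329, 0.1077]
orientation: [-0.059, 3.14, -0.001]
force: [0.2, -0.3, -2.8]
opening: 0.0474
```

Call:
step_arm:
  deltas:
    - {"offset":[0,0,0],"roll":0}
    - {"offset":[0,0,0],"roll":0}
    - {"offset":[0,0,0],"roll":0}
  grip_force: 15

```text
t: 16.32
tool_pos: [0.4457, -0.2328, 0.1073]
orientation: [-0.058, 3.141, -0.0]
force: [0.1, 0.1, -3.5]
opening: 0.0478
```

```bash
python3 -c "
from h import *;where();pose()"
```

```text
t 16.32 rack [-0.1122 -0.4466  0.1073] yaw_y-rack 1.5688 z [ 0. -0. -1.] F [ 0.1  0.1 -3.5] op 0.0478 q [-0.58 -0.05  1.88  0.    1.31 -2.19]
score 0.91 area 1311
tilt 0.553 gx 0.0285 gs 0.1153 cost 22 front-edge z 0.0130 back-edge z 0.0455 centre [ 0.469  -0.2319  0.0931]
```

Call:
step_arm:
  deltas:
    - {"offset":[0,0,0.3],"roll":0}
    - {"offset":[0,0,0],"roll":0}
    - {"offset":[0,0,0],"roll":0}
    - {"offset":[0,0,0],"roll":0}
  grip_force: 8

```text
t: 16.92
tool_pos: [0.4457, -0.2327, 0.1042]
orientation: [-0.058, 3.141, -0.0]
force: [0.1, -0.3, -3.5]
opening: 0.0482
```

```bash
python3 -c "
from h import *;where();pose()"
```

```text
t 16.93 rack [-0.1122 -0.4465  0.1042] yaw_y-rack 1.5688 z [ 0. -0. -1.] F [ 0.1 -0.3 -3.5] op 0.0482 q [-0.58 -0.05  1.88  0.    1.3  -2.19]
score 0.8 area 1345
tilt 0.568 gx 0.0298 gs 0.1176 cost 20 front-edge z 0.0078 back-edge z 0.0412 centre [ 0.4695 -0.2319  0.0877]
```

Call:
step_arm:
  deltas:
    - {"offset":[1,0,0],"roll":0}
    - {"offset":[1.5,0,0],"roll":0}
    - {"offset":[1.2,0,0],"roll":0}
    - {"offset":[0.6,0,0],"roll":0}
    - {"offset":[0,0,0.2],"roll":0}
    - {"offset":[0,0,0.2],"roll":0}
    - {"offset":[0,0,0],"roll":0}

```text
t: 17.9
tool_pos: [0.4035, -0.2347, 0.1014]
orientation: [-0.059, 3.14, -0.001]
force: [-3.8, 1.6, 6.8]
opening: 0.0482
```

```bash
python3 -c "
from h import *;where();pose()"
```

```text
t 17.9 rack [-0.1544 -0.4468  0.1014] yaw_y-rack 1.5691 z [ 0.001 -0.001 -1.   ] F [-3.8  1.6  6.8] op 0.0482 q [-0.64 -0.15  1.98  0.    1.3  -2.25]
score 0.78 area 1387
tilt 0.526 gx 0.0273 gs 0.1162 cost 26 front-edge z 0.0060 back-edge z 0.0371 centre [ 0.4274 -0.2338  0.0864]
```

Call:
step_arm:
  deltas:
    - {"offset":[-0.5,0,-0.15],"roll":0}
    - {"offset":[-0.5,0,-0.1],"roll":0}
    - {"offset":[-0.5,0,-0.1],"roll":0}
    - {"offset":[-0.5,0,-0.05],"roll":0}
    - {"offset":[-0.5,0,-0.05],"roll":0}
    - {"offset":[-0.5,0,0],"roll":0}
    - {"offset":[-0.3,0,0],"roll":0}
    - {"offset":[0,0,0],"roll":0}

```text
t: 19.0
tool_pos: [0.4362, -0.2333, 0.1047]
orientation: [-0.059, 3.14, -0.001]
force: [0.0, -2.9, 1.8]
opening: 0.0479
```

```bash
python3 -c "
from h import *;where();pose()"
```

```text
t 19.0 rack [-0.1218 -0.4467  0.1047] yaw_y-rack 1.569 z [ 0.001 -0.    -1.   ] F [ 0.  -2.9  1.8] op 0.0479 q [-0.59 -0.07  1.91  0.    1.31 -2.2 ]
score 0.9 area 1147
tilt 0.305 gx 0.0331 gs 0.1124 cost 29 front-edge z 0.0064 back-edge z 0.0250 centre [ 0.4453 -0.2329  0.0872]
```

Call:
step_arm:
  deltas:
    - {"offset":[-0.5,0,0],"roll":0}
    - {"offset":[-0.5,0,0],"roll":0}
    - {"offset":[-0.5,0,0.05],"roll":0}
    - {"offset":[-0.5,0,0.1],"roll":0}
    - {"offset":[-0.5,0,0.1],"roll":0}
    - {"offset":[-0.5,0,0.1],"roll":0}
    - {"offset":[-0.4,0,0.1],"roll":0}
    - {"offset":[0,0,0],"roll":0}

```text
t: 20.1
tool_pos: [0.4702, -0.2318, 0.1002]
orientation: [-0.059, 3.14, -0.0]
force: [2.3, -2.3, 1.7]
opening: 0.0481
```

```bash
python3 -c "
from h import *;where();pose()"
```

```text
t 20.1 rack [-0.0877 -0.4466  0.1002] yaw_y-rack 1.5691 z [ 0.001 -0.    -1.   ] F [ 2.3 -2.3  1.7] op 0.0481 q [-0.56  0.02  1.83  0.    1.3  -2.16]
score 0.63 area 921
tilt 0.024 gx 0.0358 gs 0.1063 cost 49 front-edge z 0.0118 back-edge z 0.0133 centre [ 0.466  -0.232   0.0876]
```

Call:
step_arm:
  deltas:
    - {"offset":[0,0,0],"roll":0}
    - {"offset":[0,0,0],"roll":0}
    - {"offset":[0,0,0],"roll":0}
    - {"offset":[0,0,0],"roll":0}
  grip_force: 3

```text
t: 20.7
tool_pos: [0.4697, -0.2319, 0.1002]
orientation: [-0.058, 3.141, -0.0]
force: [1.4, -1.2, 2.8]
opening: 0.048
```

Call:
step_arm:
  deltas:
    - {"offset":[0,0,0],"roll":0}
    - {"offset":[0,0,0],"roll":0}
    - {"offset":[0,0,0],"roll":0}
    - {"offset":[0,0,0],"roll":0}
    - {"offset":[0,0,-1],"roll":0}
    - {"offset":[0,0,-3],"roll":0}
    - {"offset":[0,0,-4],"roll":0}
    - {"offset":[0,0,-5],"roll":0}
    - {"offset":[0,0,-5],"roll":0}
    - {"offset":[0,0,0],"roll":0}
  fingers: 7.5

```text
t: 21.95
tool_pos: [0.4717, -0.2331, 0.2866]
orientation: [-0.058, 3.133, -0.008]
force: [-0.2, 0.1, -0.5]
opening: 0.0751
```

```bash
python3 - <<'E'
from h import *
where()
T=cams.read_camera("top")
for k in (0,1):
    S=cams.read_camera("side") 
a=cv2.resize(S["pixels"][100:320,160:360],None,fx=2.5,fy=2.5,interpolation=2)
b=cv2.resize(T["pixels"][150:290,110:370],None,fx=1.1,fy=1.1,interpolation=2)
im=np.zeros((550,800,3),np.uint8);im[:550,:500]=a;im[:154,500:786]=b;cv2.imwrite("pics/j.png",im[:,:,::-1])
r=[cams.pinpoint(p,"slotbox_centre") for p in (T,S)];print(r)
if r[0] and r[1]: print(tri([(T,r[0][0]["xy"]),(S,r[1][0]["xy"])]))
ms=cams.silhouettes(S,"slotbox");
if ms:
    m=ms[0]["mask"];print(ms[0]["score"],ms[0]["xy"])
    def ren(v):
        x,y,z,yaw,th=v;Rm=R.from_euler("zy",[yaw,th]).as_matrix()
        q=np.array([proj(S,np.array([x,y,z])+Rm@np.array([a,b,c])) for a in(-.031,.031) for b in(-.024,.024) for c in(0,.15)])
        i=np.zeros(m.shape,np.uint8);cv2.fillConvexPoly(i,cv2.convexHull(np.round(q*16).astype(np.int32)),1,shift=4);return i.astype(bool)
    from scipy.optimize import differential_evolution as de
    r=de(lambda v:(ren(v)^m).sum(),[(.40,.52),(-.28,-.18),(.0,.02),(-.1,.2),(-.25,.25)],seed=1,maxiter=80);print(r.x.round(4),r.fun,m.sum())
E
```

```text
t 21.95 rack [-0.0862 -0.4479  0.2866] yaw_y-rack 1.5689 z [ 0.008 -0.005 -1.   ] F [-0.2  0.1 -0.5] op 0.0751 q [-0.56 -0.1   1.6   0.    1.63 -2.16]
[[{'xy': [337.5, 226.7], 'score': 0.72}, {'xy': [344.7, 143.3], 'score': 0.21}], [{'xy': [219.3, 260.6], 'score': 0.74}]]
(array([ 0.47564141, -0.23111476,  0.08794746]), [0.0005813165834848607, 0.000581316583484869])
0.66 [215.3, 261.5]
[ 0.4696 -0.2397  0.0121  0.0651  0.0039] 44.0 1671
```

View pics/j.png

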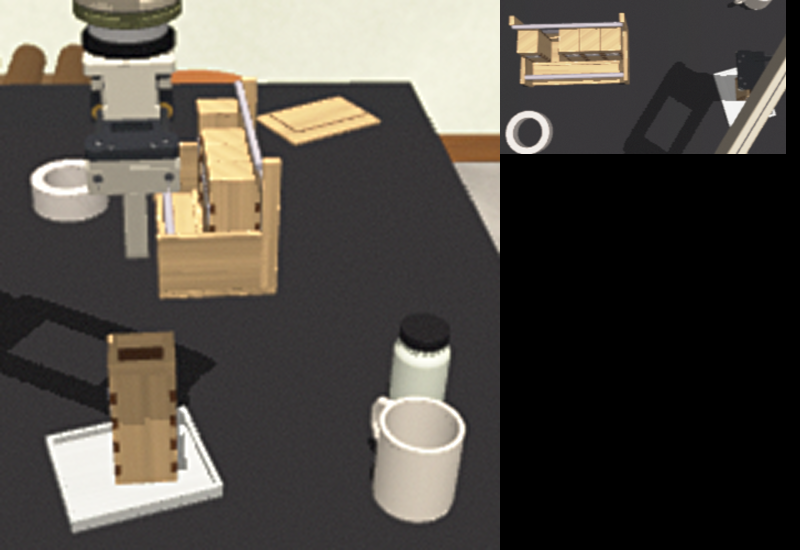

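```bash
python3 -c "
from h import *;robot.close_job();where()"
```

```text
the job is handed in; nothing more can be done
the job is handed in; nothing more can be done
```

The slotted box is standing upright in the job tray and the job is handed in; the system reported no verdict. I used about 22 s of the 61 s.

**What I did:**
- I hooked the slot's front wall with one finger, tipped the box past its balance until it rested on the rail, and let go.
- I regripped it by its sides at 55 N, lifted it out and carried it to the tray.
- I lowered its front edge onto the tray floor, turned it upright about that edge with a light 8 N grip, then released it and backed off about 19 cm.

**Last checks:**
- **Tilt:** the side-camera fit gave about 0.004 rad.
- **Position:** the centre came out at about (0.47, −0.23 to −0.24), roughly 12–18 mm from the tray's middle, so within the limits.
- **Surroundings:** in the last picture the other four boxes stood in the rack. The roll, jar and mug looked unmoved in it, though I did not measure them again.
- **Gripper:** it was open, clear of everything, and the force reading was about zero.

**Disagreement:** the camera estimates of the box's height did not match. The fit put the underside at 12 mm, where the tray floor is 5 mm. Triangulating the centre gave 88 mm, which also puts the underside about 8 mm above the floor. I took this as fit and calibration error, because the view fit trades height against y and the picture shows the box base inside the walls. I did not confirm independently that it sits flat on the floor.

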